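# Fit the adjusting key on the rolling mill and set it to zero

## Robot

A 6-joint arm with a two-finger parallel gripper is mounted at the origin on the work surface. World frame = base frame: x ahead of the robot, y to its left, z up, the work surface at z = 0. Lengths are in m, angles in rad, forces in N, time in s.
With the tool pointing down it reaches from about 0.325 to 0.775 m from the base axis. Payload 5.5 kg.
Tool frame: the origin (TCP) lies between the finger pads; the fingertips stand 8 mm ahead of it and the grasp point (between the pads) lies 11 mm behind it (tcp_to_tips is the distance from the TCP to the fingertips, in m); z points along the fingers, y is the direction in which the jaws open and shut (so a half turn about z gives the same grasp; the last joint's range is limited). The gripper opens to 88 mm and grips with 3 to 60 N. Pads are 20 mm wide; open, the fingers measure 115 mm over their backs; the gripper's body (75 mm by 178 mm) begins 61 mm behind the grasp point.
Start: joints at [1.149, 0.091, 1.231, -0, 1.82, -0.057], TCP at [0.214, 0.561, 0.231] pointing down, gripper open.
Joint ranges: [-2.87, 2.87], [-0.86, 2.18], [0.17, 2.46], [-1.51, 4.65], [0.06, 2.69], [-2.65, 2.65]. Speed limits (rad/s): [2.57, 2.57, 3.01, 3.14, 3.14, 3.14].

## Interface

Orientations are given as a unit quaternion [w, x, y, z].
In Python, from bench import * gives the robot as it stands. Calls block until the motion is done:
- move_to(position, orientation): joint-space move of the TCP to a pose.
- move_l(position, speed=0.15, orientation=None): straight line of the TCP; orientation=None keeps the orientation; speed is the mean speed in m/s.
- movej(angles): joint-space move.
- gripper_open() and close(): open the fingers fully, or close them until they stop; the grip force is fixed at half the most.
- hold(seconds).
- inverse_kinematics(position, orientation): joint angles nearest the present ones, or None.
- state(): the state.
- get_image(name): name is "side" or "top"; returns a dict with "frame" (420x560x3 uint8, blue, green, red), "depth" (420x560 float32, m along the optical axis (not along the pixel's ray), 0 where there is no reading), "camera_matrix" (3x3 intrinsics, pixels), "view" (4x4, takes a point from world to camera coordinates). Camera axes: x right, y up, looking along -z (the intrinsics and any distortion apply to the point x, -y, -z); pixel columns grow to the right and rows downward; lengths in m; the calibration is good to about 2 mm. A picture is of the moment at which its call begins.
A pose or a line that the arm cannot do raises IKError and nothing moves.
- job_done(): hands the job in, once; it reports no verdict.
The state is a dict: "time": time; "joint_pos": joint angles; "dq": joint speeds; "joint_torque": joint torques, N m; "ee_pos": TCP position; "ee_rot": TCP orientation; "ft_force": force on the tool from outside, world axes, zero at the start; "moment": the same for the moment, N m; "finger_gap": finger opening in m.
Only numpy, scipy, OpenCV 4.12 (cv2) and the standard library are available. Lean on these libraries where they do the work, as an engineer would, in place of code of your own. Each camera call takes 0.05 s, during which the arm holds its last target.

## Task

Fit the flat-handled adjusting key onto the spindle on top of the rolling mill: lower it on lightly, turn it by feel until its slot finds the spindle's two flats, and let it go fully home. With the key turn the spindle clockwise (seen from above) until the handle lies in line with the rolls, and leave it there, fully home and released. Never force it, and leave the other things on the bench alone.

Things in the scene. Friction and masses are not known exactly. Their poses are not given: they have to be found in the camera images.
- key: Loose dark-steel adjusting key, about 300 g, 66 mm tall, upright on the bench at the start. Origin: centre of its underside, z up. Square socket head 40 x 40 mm, z 0 to 40 mm; on it a flat upright handle blade, z 40 to 66 mm, 80 mm long along the key's x, 12 mm thick along its y. When fitted and turned, the blade must lie along the mill's y axis, either way round.
- key_grip (a point): Where to pinch the blade across its thickness: mid-blade, 60 mm above the key's underside, so that fingertips stay clear of the wider head (top at 40 mm). Axes those of the key.
- key_mouth (a point): Mouth of the key's socket, at its origin. From here up: 12 mm deep slot, 29 mm long (key's x) by 15.5 mm wide (y), then a 15 mm square bore to 36 mm. The slot fits the spindle's flats either way round. Axes those of the key.
- mill: Fixed grey iron rolling mill, base 110 (x) by 190 mm (y), frame 104 mm high. Origin: centre of its underside, z up. Two steel rolls lie along its y. On top a brass gear at each end (bosses up to 114 mm) and, in the middle, an upright steel spindle that turns stiffly (0.22 N m) and stays where left. Over 20 N on the key while it still stands on the shoulder does damage; 4 to 9 N is enough.
- seat (a point): Fixed point on the spindle's axis, level with the flat top of its collar (40 mm across), 114 mm above the bench. The key's origin is here when fully home. Axes those of the mill, not of the spindle.
- shoulder (a point): Fixed point on the spindle's axis, 12 mm above seat: top of the tang, 27 mm long and 14 mm across its two flats. The key stops here until its slot is in line with the flats (within about 3 degrees), then drops 12 mm. The spindle's angle is not reported: at the start the tang's length stands 20 to 72 degrees anticlockwise, from above, of the mill's y. Axes of the mill.
- pilot_tip (a point): Fixed point, 34 mm above seat: tapered tip of the spindle's round pilot pin, 13.5 mm across, which rises 22 mm from the shoulder and enters the key's square bore first, centring it. Axes those of the mill.
- block: Loose steel bench block 65 x 65 x 20 mm, a bystander. Origin: centre of its underside.
- bangle: Loose plain metal bangle, 66 mm across, 8 mm high, lying flat, a bystander. Origin: centre of its underside.
- bottle: Small bottle 40 mm across, 110 mm tall, a bystander. Origin: centre of its underside.
- file: Flat file with a wooden handle, 240 mm long along its y, 20 mm high, lying on the bench, a bystander. Origin: on its underside, near where blade and handle meet.
There are look-alikes about, which are no part of the job. Several things look just like the key: the one meant starts farthest from the robot's base.

How it is judged:
By the outcome, as a careful person would: the job done as asked, in the order asked, and still so for the second after the job is handed in, with the robot touching nothing.
It also fails if it takes over 72 s, if anything falls off the work surface, if the arm or the gripper's body presses on something with over 40 N, if the wrist force passes 120 N, or if a joint passes its speed limit or range.

## Working session

There is one attempt and no reset: what is moved stays moved. The work goes in short steps, each a Python script; the robot and the scene stay as the last script left them, time stands still between calls to the robot, and variables do not carry over. Pictures are saved under pics/ and viewed, and the job is handed in when it is done.

```bash
mkdir -p pics; ls; python3 - <<'E'
from bench import *
import cv2,numpy as np
for n in("top","side"):
    d=get_image(n); cv2.imwrite(f"pics/{n}0.png",d["frame"]); np.savez(f"{n}0.npz",**d); print(n,d["camera_matrix"],d["view"],d.keys())
s=state(); print(s)
E
```

```text
pics
top [[413.56653639   0.         277.28714739]
 [  0.         413.56653639 210.57731325]
 [  0.           0.           1.        ]] [[ 0.02059741 -0.99950372 -0.02383408  0.01897705]
 [ 0.98973204  0.01701185  0.14191932 -0.59600815]
 [-0.14144343 -0.02651252  0.98959125 -1.01138337]
 [ 0.          0.          0.          1.        ]] dict_keys(['frame', 'depth', 'camera_matrix', 'view'])
side [[402.54253367   0.         277.45431459]
 [  0.         402.54253367 212.17539492]
 [  0.           0.           1.        ]] [[ 0.99898674 -0.04095205  0.01866592 -0.56394718]
 [ 0.01566217  0.70516606  0.70886919 -0.09467032]
 [-0.04219222 -0.70785857  0.70509294 -1.03371749]
 [ 0.          0.          0.          1.        ]] dict_keys(['frame', 'depth', 'camera_matrix', 'view'])
{'time': 0.1, 'joint_pos': array([ 1.14929703e+00,  9.17748289e-02,  1.23175669e+00,  7.15992259e-06,
        1.81985332e+00, -5.67317911e-02]), 'dq': array([-0.00036095, -0.00378046, -0.00201748, -0.00022255,  0.00041003,
        0.00040141]), 'joint_torque': array([ 1.60994663e-03, -4.47856593e+01, -4.07570028e+01,  7.00406078e-02,
        2.85096344e-02, -7.91471916e-05]), 'ee_pos': array([0.21394601, 0.56027095, 0.22963016]), 'ee_rot': array([-2.15604766e-04,  1.81373365e-01,  9.83413900e-01, -8.69773137e-04]), 'ft_force': array([ 0.06932807, -0.3803952 ,  0.05864298]), 'moment': array([-0.03376863,  0.03597265,  0.02351404]), 'finger_gap': 0.0876322919578502}
```

View pics/top0.png

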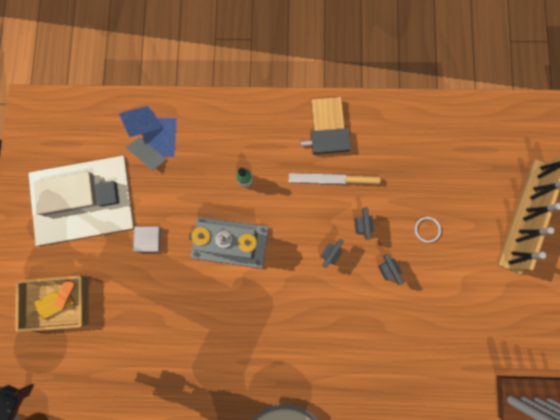

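View pics/side0.png

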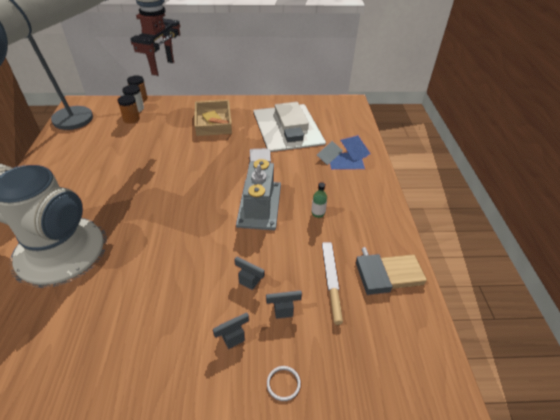

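The top view shows three key look-alikes at about (365,223), (333,253) and (391,269). The mill is at (229,241) with its spindle at (224,239), and the robot base is at the bottom near (285,420). Next I'll measure the distances with depth.

```bash
cat > h.py <<'E'
import numpy as np,cv2
def cloud(d):
    K=d["camera_matrix"];V=d["view"];z=d["depth"]
    v,u=np.mgrid[:z.shape[0],:z.shape[1]]
    c=np.stack([(u-K[0,2])/K[0,0]*z,-(v-K[1,2])/K[1,1]*z,-z],-1)
    return (c-V[:3,3])@V[:3,:3]
def proj(d,p):
    V=d["view"];K=d["camera_matrix"];c=V[:3,:3]@np.array(p)+V[:3,3]
    return K[0,0]*c[0]/-c[2]+K[0,2],K[1,1]*-c[1]/-c[2]+K[1,2]
E
python3 - <<'E'
import numpy as np,cv2
from h import *
d=np.load("top0.npz");P=cloud(d);s=np.load("side0.npz");S=cloud(s)
def blade(Q,n):
    r=cv2.minAreaRect((Q[:,:2]*1000).astype(np.float32)); b=cv2.fitLine((Q[:,:2]*1000).astype(np.float32),cv2.DIST_L2,0,1,1).ravel()
    print(n,len(Q),"rect",np.round(r[0],1),np.round(r[1],1),"ang",np.degrees(np.arctan2(b[1],b[0])),"z",np.percentile(Q[:,2],[5,50,95]))
    return np.array(r[0])/1000
for (u,v) in((365,223),(333,253),(391,269)):
    W=P[v-22:v+22,u-22:u+22].reshape(-1,3)
    Q=W[(W[:,2]>.055)&(W[:,2]<.08)]
    c=blade(Q,(u,v)); print(" dist",np.hypot(*c))
    w=S.reshape(-1,3); w=w[(np.hypot(*(w[:,:2]-c).T)<.05)&(w[:,2]>.055)&(w[:,2]<.08)]; blade(w,"  side")
# table check
print("table z",np.median(P[330:350,200:250,2]),np.median(S[300:320,150:200,2]))
for n,C in(("top",P),("side",S)):
    w=C.reshape(-1,3); m=(w[:,2]>.095)&(w[:,2]<.109)&(np.hypot(w[:,0]-.53,w[:,1]-.12)<.16)
    blade(w[m],n+" mill top")
    for lo,hi in((.118,.13),(.13,.16)):
        m=(w[:,2]>lo)&(w[:,2]<hi)&(np.hypot(w[:,0]-.53,w[:,1]-.12)<.1); print(lo,m.sum(),w[m].mean(0) if m.any() else 0)
for n,d_ in(("top",d),("side",s)):
    for nm,u,v in (("mill",229,241),) if n=="top" else (("mill",260,190),):
        f=d_["frame"][v-50:v+50,u-66:u+66]; cv2.imwrite(f"pics/c_{n}.png",cv2.resize(f,None,fx=6,fy=6,interpolation=cv2.INTER_CUBIC))
f=d["frame"][195:295,310:430]; cv2.imwrite("pics/c_keys.png",cv2.resize(f,None,fx=6,fy=6,interpolation=cv2.INTER_CUBIC))
E
```

```text
(365, 223) 173 rect [ 550.4 -182.3] [ 52.  106.3] ang 1.7085714 z [0.05841546 0.06450012 0.06766369]
 dist 0.5797740755543871
  side 203 rect [ 564.4 -195.5] [69.6 13.1] ang 5.7538075 z [0.05644831 0.06292503 0.0656236 ]
(333, 253) 164 rect [ 490.1 -109.1] [12.3 78.6] ang -32.716442 z [0.06058854 0.06444802 0.06731482]
 dist 0.5021457935621444
  side 196 rect [ 493.  -112.1] [13.6 78.6] ang -32.766895 z [0.05598487 0.06284247 0.06553196]
(391, 269) 184 rect [ 454.5 -256.8] [79.4 12.5] ang 27.367884 z [0.05768991 0.06419261 0.06801421]
 dist 0.5220611016192754
  side 266 rect [ 456.1 -259.5] [78.9 13.2] ang 27.49503 z [0.05620111 0.06285404 0.06554315]
table z -0.0007389981962549273 -0.002387431539808495
top mill top 1311 rect [574.3 162.4] [217. 151.] ang -85.52828 z [0.10017792 0.10353628 0.10856045]
0.118 48 [0.51522999 0.15272058 0.12466114]
0.13 28 [0.51553596 0.15376733 0.14178154]
side mill top 785 rect [572.1 161.1] [213.9 153.1] ang -75.42456 z [0.09840237 0.10238039 0.10830673]
0.118 35 [0.51809786 0.14703945 0.12401979]
0.13 25 [0.5176565  0.14948795 0.13851696]
```

View pics/c_keys.png

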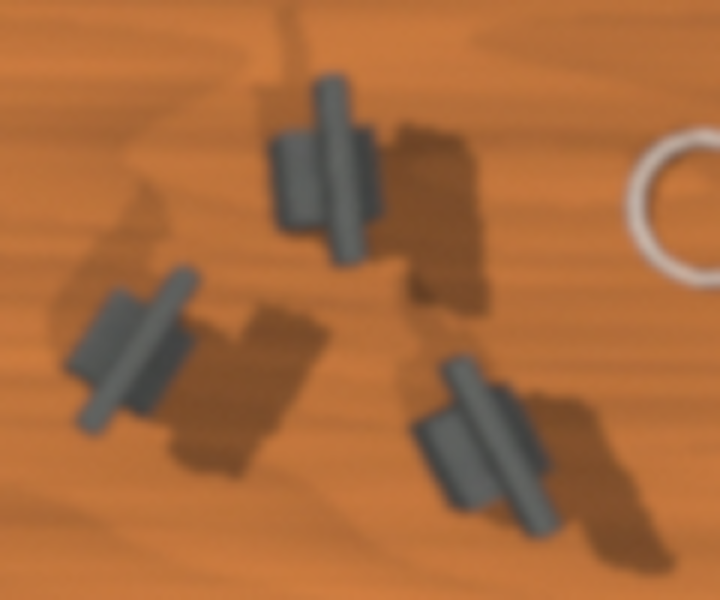

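View pics/c_top.png

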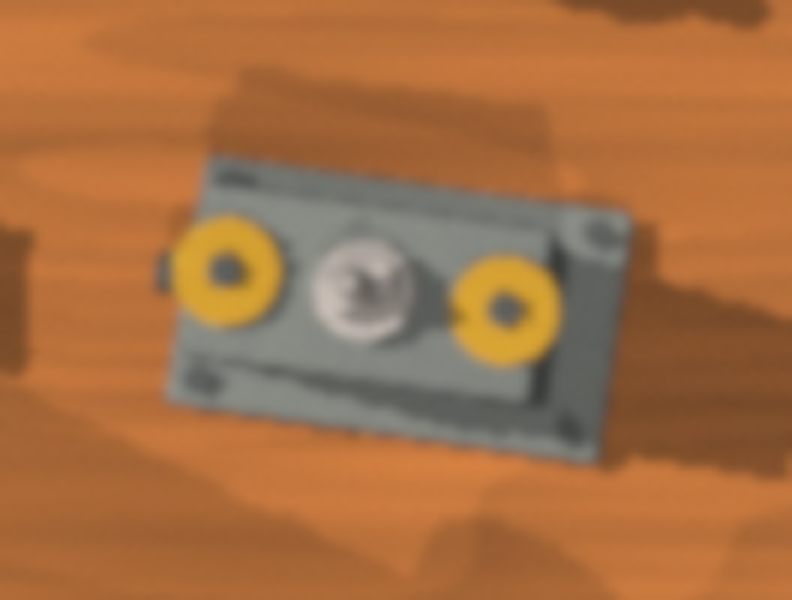

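View pics/c_side.png

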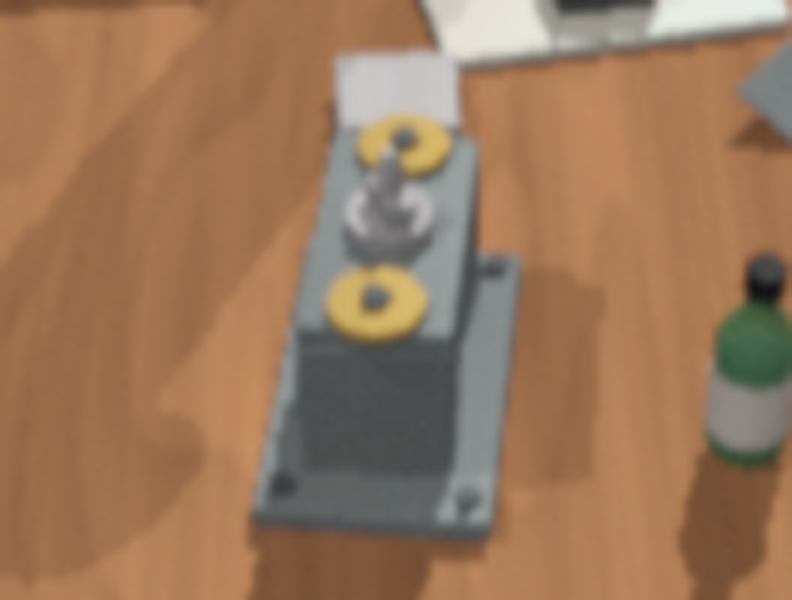

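There are three candidates: (365,223), (333,253) and (391,269). Their distances from the base are about 0.59, 0.50 and 0.52 m. The one meant is therefore (365,223), and the crop confirms it is an upright key with a clear blade. Next I'll refine the key and mill poses.

```bash
cat >> h.py <<'E'
def ray(d,u,v,z):
    K=d["camera_matrix"];V=d["view"]
    r=V[:3,:3].T@np.array([(u-K[0,2])/K[0,0],-(v-K[1,2])/K[1,1],-1.]); c=-V[:3,:3].T@V[:3,3]
    return c+r*(z-c[2])/r[2]
def rect(Q):
    r=cv2.minAreaRect((Q[:,:2]*1000).astype(np.float32)); b=cv2.fitLine((Q[:,:2]*1000).astype(np.float32),cv2.DIST_L2,0,1,1).ravel()
    return np.round(r[0],1),np.round(r[1],1),round(float(np.degrees(np.arctan2(b[1],b[0]))),2)
E
python3 - <<'E'
from h import *
for n in("top","side"):
    d=np.load(n+"0.npz");C=cloud(d);w=C.reshape(-1,3)
    m=(w[:,2]>.05)&(w[:,2]<.08)&(abs(w[:,0]-.561)<.05)&(abs(w[:,1]+.194)<.025)
    print(n,"key",m.sum(),rect(w[m]))
    f=d["frame"];hsv=cv2.cvtColor(f,cv2.COLOR_BGR2HSV)
    g=((hsv[...,0]>18)&(hsv[...,0]<32)&(hsv[...,1]>130)&(C[...,2]>.09)&(np.hypot(C[...,0]-.52,C[...,1]-.15)<.1)).astype(np.uint8)
    k,l,st,ce=cv2.connectedComponentsWithStats(g)
    cs=[]
    for i in range(1,k):
        if st[i,4]<60: continue
        cnt=cv2.convexHull(np.argwhere(l==i)[:,::-1].astype(np.int32)); hc=cv2.fitEllipse(cnt)[0]
        p=ray(d,*hc,.112); cs.append(p); print(" gear",st[i],np.round(hc,1),np.round(p,4),"z",np.median(C[l==i][:,2]))
    if len(cs)==2:
        e=cs[0]-cs[1]; print(" mid",(cs[0]+cs[1])/2,"sep",np.linalg.norm(e),"ang",np.degrees(np.arctan2(e[1],e[0])))
    # frame top plane and base plane
    for lo,hi,nm in((.097,.1075,"frame"),(.003,.02,"base")):
        m=(w[:,2]>lo)&(w[:,2]<hi)&(abs(w[:,0]-.515)<.075)&(abs(w[:,1]-.147)<.115)
        print(nm,m.sum(),rect(w[m]))
    for lo,hi in((.109,.119),(.121,.13),(.132,.155)):
        m=(w[:,2]>lo)&(w[:,2]<hi)&(np.hypot(w[:,0]-.516,w[:,1]-.15)<.025)
        print(lo,m.sum(),rect(w[m]))
E
```

```text
top key 182 (array([ 566.6, -192.3]), array([78.1, 12.2]), 5.42)
 gear [192 227  18  18 232] [200.5 235.8] [0.522  0.2092 0.112 ] z 0.10890441622062594
 gear [238 234  18  18 237] [247.  242.3] [0.5088 0.0982 0.112 ] z 0.10912876582466863
 mid [0.51543717 0.15368433 0.112     ] sep 0.11183469084794727 ang 83.2241137821691
frame 1105 (array([516.1, 154.5]), array([154.8,  69.9]), 83.26)
base 1282 (array([512.4, 146.8]), array([148.8, 228. ]), -89.37)
0.109 145 (array([516.1, 154. ]), array([38.6, 37.7]), 15.65)
0.121 46 (array([515.9, 154.4]), array([13.9, 27.3]), -65.03)
0.132 27 (array([514.8, 154.3]), array([11.2, 12.4]), 76.38)
side key 273 (array([ 568.8, -195.2]), array([78.5, 13.1]), 5.73)
frame 626 (array([518. , 152.6]), array([154.9,  70.4]), 82.45)
base 834 (array([507.8, 149.3]), array([190., 135.]), 61.51)
0.109 84 (array([518.5, 150.3]), array([38.3, 34.7]), 8.84)
0.121 29 (array([518. , 152.3]), array([14. , 27.5]), -54.21)
0.132 24 (array([516.6, 149.7]), array([ 9. , 10.7]), -28.45)
```

The key is at about (568,-194) mm with its blade at 5.5°. The spindle is at about (517,153) and the mill's y axis at 83°. The rectangles match the given sizes: 78x12 for the blade, 27x14 for the tang and 38 for the collar. The two cameras disagree by the same (2,-3) mm at both places, so I'll align the key to the spindle differentially once it is in hand. Now the pick.

```bash
cat >> h.py <<'E'
def quat(phi):  # tool x at world angle phi (deg), pointing down
    a=np.radians(phi)/2; return [0.,float(np.cos(a)),float(np.sin(a)),0.]
def yaw(s):
    w,x,y,z=s["ee_rot"]; return np.degrees(np.arctan2(2*(x*y+w*z),1-2*(y*y+z*z)))
def show(s): print("t",round(s["time"],2),"ee",np.round(s["ee_pos"],4),"yaw",round(yaw(s),2),"F",np.round(s["ft_force"],2),"M",np.round(s["moment"],3),"gap",round(s["finger_gap"],4))
E
python3 - <<'E'
from bench import *
from h import *
x,y=.5677,-.1937
print(np.round(inverse_kinematics([x,y,.16],quat(185.6)),2),np.round(inverse_kinematics([x,y,.16],quat(5.6)),2))
move_to([x,y,.16],quat(185.6)); show(state())
move_l([x,y,.075],.12); show(state())
move_l([x,y,.0525],.05); show(state())
close(); hold(.2); show(state())
for n in("top","side"):
    d=get_image(n); cv2.imwrite(f"pics/{n}1.png",d["frame"])
E
python3 -c "
import cv2
a=cv2.imread('pics/side1.png')[190:390,180:420];cv2.imwrite('pics/s1c.png',cv2.resize(a,None,fx=3,fy=3))"
```

```text
[-0.39  0.09  1.36 -0.    1.69 -2.05] [-0.39  0.09  1.36 -0.    1.69  1.09]
t 3.03 ee [ 0.568  -0.193   0.1601] yaw -174.34 F [ 0.05 -0.15 -0.63] M [ 0.049 -0.04   0.062] gap 0.0877
t 3.89 ee [ 0.5682 -0.1939  0.076 ] yaw -174.4 F [-0.63 -0.46  0.27] M [-0.007 -0.017 -0.012] gap 0.0873
t 4.49 ee [ 0.5676 -0.1936  0.0522] yaw -174.4 F [-0.02  0.3  -0.5 ] M [ 0.02   0.032 -0.004] gap 0.0877
t 5.84 ee [ 0.5677 -0.1937  0.0524] yaw -174.4 F [-0.2   0.51  0.19] M [ 0.077  0.01  -0.009] gap 0.0119
```

View pics/s1c.png

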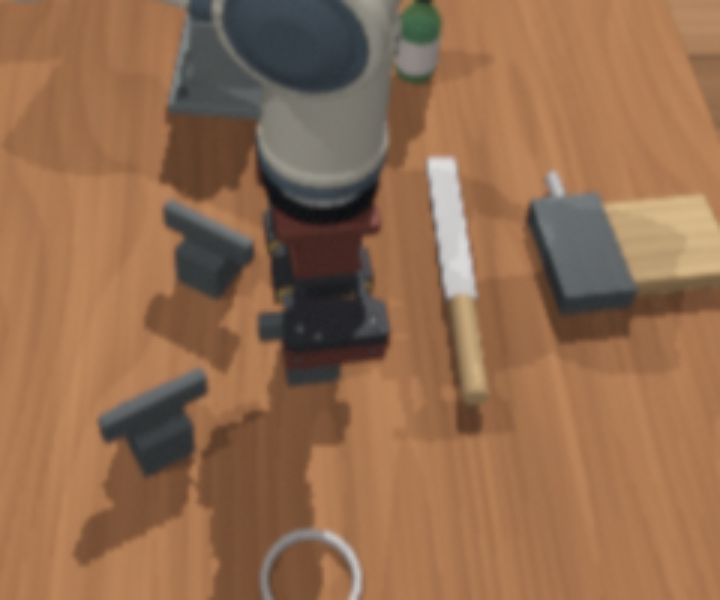

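The side view shows the fingers pinching the farthest key's blade at crop (330,330), and the gap reads 11.9 mm, which matches the 12 mm blade. Next I'll lift, carry it above the spindle and look.

```bash
python3 - <<'E'
from bench import *
from h import *
move_l([.5677,-.1937,.25],.15); s=state(); show(s)
th=50; phi=83+th
move_to([.517,.153,.25],quat(phi)); 
print(np.round(state()["joint_pos"],2))
move_l([.517,.153,.222],.05); hold(.3); show(state())
for n in("top","side"):
    d=get_image(n); cv2.imwrite(f"pics/{n}2.png",d["frame"]); np.savez(n+"2.npz",**d)
a=cv2.imread('pics/side2.png')[90:250,150:390];cv2.imwrite('pics/s2c.png',cv2.resize(a,None,fx=3.3,fy=3.3,interpolation=cv2.INTER_CUBIC))
a=cv2.imread('pics/top2.png')[160:320,140:340];cv2.imwrite('pics/t2c.png',cv2.resize(a,None,fx=3.3,fy=3.3,interpolation=cv2.INTER_CUBIC))
E
```

```text
t 7.41 ee [ 0.5674 -0.1936  0.2486] yaw -174.4 F [-0.36  0.23 -3.36] M [-0.035 -0.011 -0.032] gap 0.0118
[ 0.22 -0.07  1.36 -0.    1.85 -0.53]
t 9.78 ee [0.5171 0.153  0.2224] yaw 133.0 F [-0.42  0.13 -3.09] M [-0.031  0.035 -0.006] gap 0.0116
```

View pics/s2c.png

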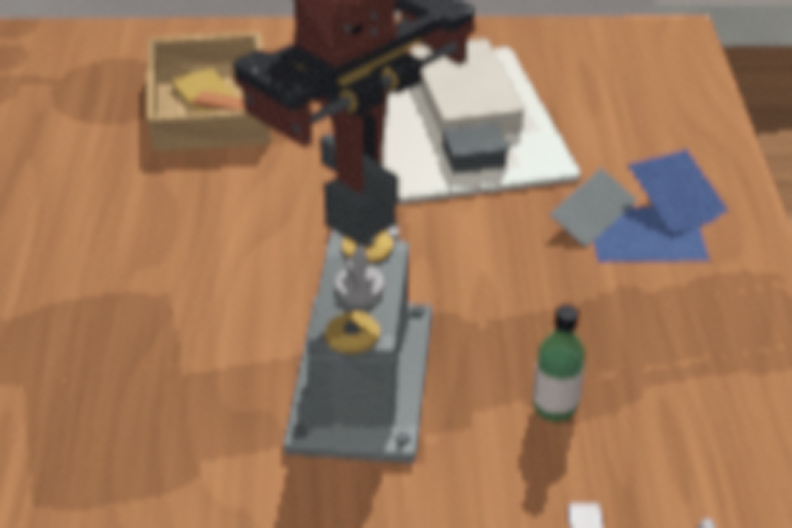

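View pics/t2c.png

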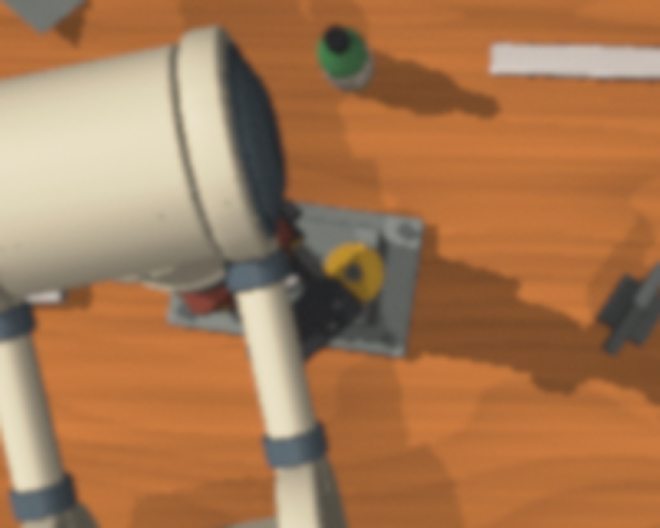

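The side crop shows the held key's head at crop (362,205), just above the pilot at (360,262). I'll measure the head's two visible faces in side depth and compare them with the spindle in the same camera.

```bash
python3 - <<'E'
from h import *
d=np.load("side2.npz");C=cloud(d);w=C.reshape(-1,3);f=d["frame"].reshape(-1,3)
m=(w[:,2]>.173)&(w[:,2]<.206)&(np.hypot(w[:,0]-.517,w[:,1]-.153)<.04)&(f.max(1)<90)
Q=w[m];print(m.sum())
for ang in (133.,):
    a=np.radians(ang);R=np.array([[np.cos(a),np.sin(a)],[-np.sin(a),np.cos(a)]])
    L=Q[:,:2]@R.T*1000; c=R@np.array([517.,153.]); L-=c
    for k in(0,1):
        for sgn in(-1,1):
            h,e=np.histogram(sgn*L[:,k],bins=np.arange(10,30,1)); print("xy"[k],sgn,h)
    L3=L
np.save("L.npy",L)
# underside edge & bottom corner pixel: predict corners
for off in((20,20),(20,-20),(-20,20),(-20,-20)):
    p=np.array([.517,.153])+R.T@np.array(off)/1000
    print(off,np.round(p,3),np.round(proj(d,[*p,.170]),1),np.round(proj(d,[*p,.210]),1))
a=d["frame"][130:180,230:290];cv2.imwrite("pics/s2d.png",cv2.resize(a,None,fx=12,fy=12,interpolation=cv2.INTER_NEAREST))
E
```

```text
196
x -1 [ 5  3  2  3  1  4  2  3  3 13 38 27 14  6  0  0  0  0  0]
x 1 [4 3 5 3 0 1 0 0 0 0 0 0 0 0 0 0 0 0 0]
y -1 [1 2 0 2 1 2 2 0 3 2 0 0 0 0 0 0 0 0 0]
y 1 [ 2  3  4  1  3  6 11 26 35 24  9  1  0  0  0  0  0  0  0]
(20, 20) [0.489 0.154] [247.  157.4] [246.5 144.6]
(20, -20) [0.518 0.181] [258.3 151. ] [258.  138.3]
(-20, 20) [0.516 0.125] [257.6 164.3] [257.4 151.4]
(-20, -20) [0.545 0.152] [268.9 157.6] [268.9 144.9]
```

View pics/s2d.png

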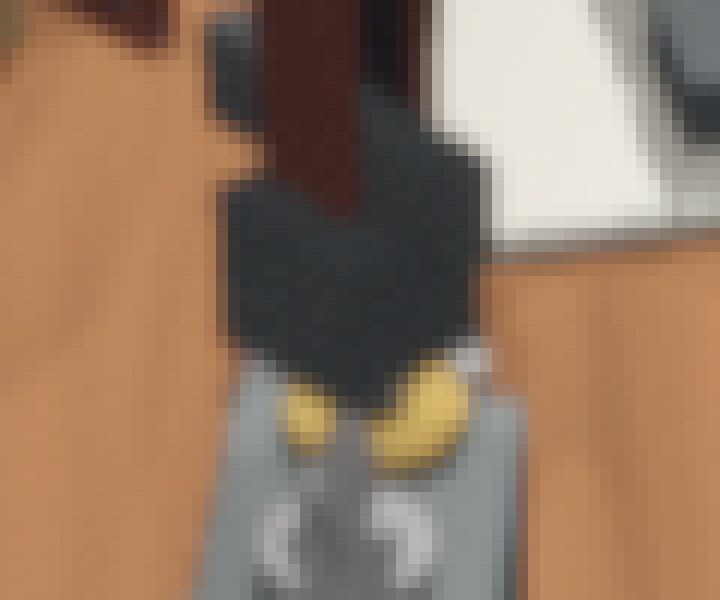

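```bash
python3 - <<'E'
from h import *
d=np.load("side2.npz")
print("collar pred",proj(d,[.517,.153,.114]),"pilot tip",proj(d,[.517,.153,.148]),"key bottom c",proj(d,[.517,.153,.17]))
for n in("side0","side2"):
    D=np.load(n+".npz");g=cv2.cvtColor(D["frame"],cv2.COLOR_BGR2GRAY)
    print(n);print(g[165:182:2,248:271])
g=cv2.cvtColor(d["frame"],cv2.COLOR_BGR2GRAY)
print("head");print(g[146:168:2,244:276])
D=np.load("side0.npz");a=D["frame"][155:185,242:276];cv2.imwrite("pics/s0d.png",cv2.resize(a,None,fx=20,fy=20,interpolation=cv2.INTER_NEAREST))
E
```

```text
collar pred (np.float64(258.2797533207761), np.float64(174.23089249126022)) pilot tip (np.float64(258.08701275579944), np.float64(164.2150782383153)) key bottom c (np.float64(257.95758128926866), np.float64(157.48913797028825))
side0
[[125 139 147 148 143 137 154 171 173 170 171 152 128 138 154 171 180 182
  178 165 147 141 152]
 [125 143 148 147 142 124 113 126 135 130 124 118 122 148 164 166 163 155
  136 115 128 149 156]
 [139 148 150 150 149 145 134 144 145 128 118 110 105 109 114 110 105 108
  122 135 151 157 158]
 [143 148 148 150 154 159 154 134 131 121 113 108 120 156 171 167 161 156
  156 156 157 157 158]
 [143 147 147 157 176 184 170 132 111 114 122 124 144 176 180 178 181 174
  161 156 157 158 157]
 [146 146 148 162 184 173 144 128 121 112 112 110 109 117 125 155 179 177
  154 145 150 153 155]
 [145 145 142 137 157 174 163 141 130 122 112 104 104 105 130 166 168 145
  133 139 144 149 152]
 [146 145 138 113 108 121 133 127 122 122 122 122 117 115 117 121 109 106
  131 144 153 158 152]
 [145 146 141 125 104  99 101 105 107 106 106 104 100  96  95  96 104 125
  146 153 156 15
[... 1656 characters left out ...]
9  50  70 104 123 132 141 144 144]
 [142 144 144 137 114  81  64  57  53  52  50  49  51  50  47  47  49  49
   49  49  48  50  55  72  99 119 127 128 128 133 140 142]
 [142 145 145 142 135 116 120 121 100  73  58  53  50  49  50  50  48  51
   50  59  77 112 138 155 170 172 156 135 128 132 139 141]
 [143 143 143 139 128 122 140 148 145 141 136 118  93  68  53  49  52  54
   76 110 149 177 185 182 166 135 126 133 134 133 140 140]
 [145 143 142 140 137 139 150 153 150 152 169 174 166 136  99  91  82  85
  105 138 167 179 181 178 166 146 150 155 152 142 140 139]
 [143 142 140 138 136 145 150 150 142 123 128 146 147 127 116 116 124 148
  159 165 167 164 154 133 121 137 146 147 143 130 138 138]]
```

View pics/s0d.png

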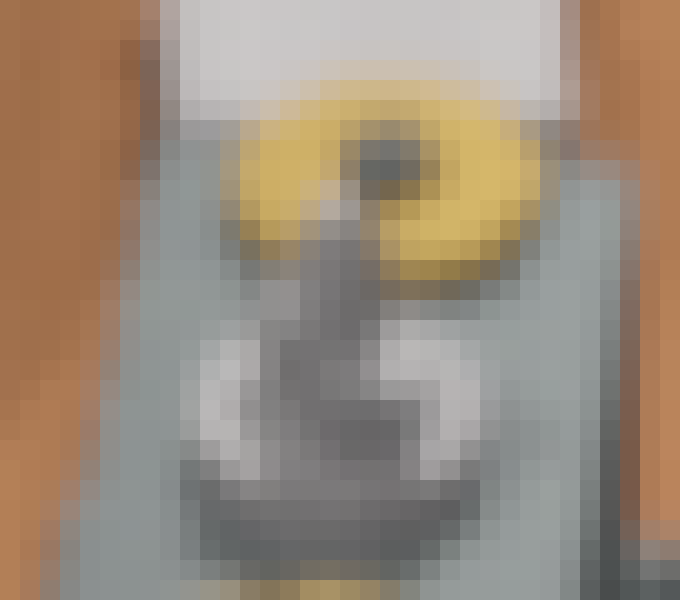

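The same-camera comparison puts the held key about 1.2 mm too far in +x and 0.8 mm in +y of the spindle axis. I'll correct that and lower it by feel.

```bash
cat >> h.py <<'E'
def feel(n=4):
    from bench import state,hold
    F=[];M=[]
    for _ in range(n):
        hold(.02); s=state(); F.append(s["ft_force"]); M.append(s["moment"])
    return np.mean(F,0),np.mean(M,0),s
E
python3 - <<'E'
from bench import *
from h import *
x,y=.5158,.1522
move_l([x,y,.203],.05); hold(.2)
F0,M0,s=feel(10); np.save("F0.npy",np.r_[F0,M0]); show(s); print(F0,M0)
z=.203
while z>.176:
    z-=.001; move_l([x,y,z],.03); F,M,s=feel()
    dF=F-F0
    print(round(z,4),round(s["ee_pos"][2],4),np.round(dF,2),np.round(M-M0,3))
    if dF[2]>2.5 or np.hypot(dF[0],dF[1])>5: break
show(state())
E
```

```text
t 10.78 ee [0.5159 0.1522 0.2033] yaw 133.0 F [ 0.08  0.42 -3.42] M [-0.042  0.02   0.034] gap 0.0117
[-0.0304894   0.11381617 -3.63318917] [-0.02810794  0.00831021  0.00598719]
0.202 0.202 [0.19 0.04 0.17] [-0.01 -0.01 -0.01]
0.201 0.201 [ 0.21 -0.2  -0.06] [-0.01  -0.001 -0.012]
0.2 0.1999 [0.01 0.49 0.19] [-0.024 -0.    -0.036]
0.199 0.199 [-0.28 -0.39  0.3 ] [-0.014 -0.028  0.003]
0.198 0.1979 [-0.06 -0.12  0.05] [-0.005  0.041 -0.006]
0.197 0.197 [-0.2  -0.11  0.34] [-0.003 -0.    -0.019]
0.196 0.1959 [ 0.38 -0.18  0.44] [-0.013 -0.003 -0.033]
0.195 0.195 [-0.19 -0.37  0.21] [ 0.007 -0.013  0.005]
0.194 0.194 [ 0.16 -0.28  0.48] [-0.005 -0.018  0.005]
0.193 0.193 [-0.41 -0.44 -0.04] [ 0.015  0.009 -0.011]
0.192 0.192 [-0.05  0.36 -0.01] [ 0.001 -0.02   0.014]
0.191 0.191 [0.25 0.25 0.3 ] [ 0.017 -0.014 -0.022]
0.19 0.19 [ 0.04 -0.32  0.33] [-0.015  0.014 -0.004]
0.189 0.1889 [ 0.14 -0.49  0.08] [-0.008 -0.002 -0.013]
0.188 0.188 [-0.02  0.02  0.22] [-0.03   0.017  0.005]
0.187 0.187 [ 0.32 -0.01  0.12] [-0.025  0.003  0.001]
0.186 0.186 [ 0.32 -0.36  0.33] [ 0.003  0.008 -0.023]
0.185 0.185 [-0.3   0.28  0.29] [-0.021 -0.015 -0.014]
0.184 0.1839 [-0.17  0.18 -0.16] [-0.009  0.014 -0.008]
0.183 0.183 [-0.06 -0.26  0.62] [-0.005 -0.017 -0.004]
0.182 0.182 [ 0.14 -0.35  0.77] [-0.002 -0.013 -0.02 ]
0.181 0.1809 [0.28 0.13 0.52] [-0.026  0.005 -0.006]
0.18 0.1799 [-0.12 -0.4  -0.15] [-0.007 -0.02  -0.009]
0.179 0.1789 [ 0.07 -0.51  0.7 ] [-0.024  0.034 -0.012]
0.178 0.1784 [-0.38  0.26  2.44] [-0.033  0.09   0.012]
0.177 0.1782 [-1.96 -0.64  9.39] [-0.14   0.451  0.012]
t 19.02 ee [0.516  0.1522 0.1782] yaw 133.0 F [-2.61 -0.63  6.23] M [-0.135  0.47   0.016] gap 0.0118
```

The key passed cleanly over the pilot and stopped on the shoulder at TCP z 0.1784, exactly where 126 mm predicts. Next I'll ease to about 6 N and turn clockwise by feel.

```bash
python3 - <<'E'
from bench import *
from h import *
F0=np.load("F0.npy")
x,y,z=.5158,.1522,.1774
move_l([x,y,z],.03)
phi=133.; log=[]
t0=state()["time"]
while phi>100:
    phi-=2
    move_to([x,y,z],quat(phi)); F,M,s=feel(3)
    dF=F-F0[:3]; ez=s["ee_pos"][2]
    print(round(s["time"],2),phi,round(yaw(s),1),round(z,4),round(ez,4),np.round(dF,1),np.round(M-F0[3:],2))
    if ez<.1776: print("drop"); break
    if dF[2]<4: z-=.0003
    elif dF[2]>8: z+=.0003
    if dF[2]>14: print("high");z+=.001;move_l([x,y,z],.03);break
show(state())
E
```

```text
19.57 131.0 131.0 0.1774 0.1782 [-1.4 -0.9  9.3] [-0.11  0.33  0.04]
19.87 129.0 129.1 0.1777 0.1782 [-0.7 -0.7  8.6] [-0.03  0.17  0.03]
20.17 127.0 127.1 0.178 0.1782 [-0.4 -0.3  8.2] [0.   0.03 0.  ]
20.47 125.0 125.1 0.1783 0.1782 [ 0.9 -0.1  6.5] [ 0.03 -0.05 -0.02]
20.77 123.0 123.1 0.1783 0.1781 [-0.2 -0.7  6.5] [ 0.01 -0.03 -0.01]
21.07 121.0 121.1 0.1783 0.1781 [-0.5  0.3  5.9] [0.06 0.1  0.01]
21.37 119.0 119.1 0.1783 0.1779 [-0.9  0.1  4.7] [0.08 0.25 0.  ]
21.67 117.0 117.1 0.1783 0.1778 [-1.1  0.3  2.8] [0.09 0.27 0.02]
21.97 115.0 115.1 0.178 0.1773 [ 0.3 -0.1  0. ] [-0.04 -0.    0.  ]
drop
t 21.97 ee [0.5157 0.1521 0.1773] yaw 115.06 F [ 0.38 -0.05 -4.15] M [-0.066  0.015 -0.008] gap 0.0115
```

The drop came at a yaw of 115°: force fell to 0 and z followed down, which matches the camera's tang angle. Now I'll let it go home.

```bash
python3 - <<'E'
from bench import *
from h import *
F0=np.load("F0.npy")
x,y=.5158,.1522;z=.177
q=quat(114.5)
while z>.1645:
    z-=.0012
    move_l([x,y,z],.03,q); F,M,s=feel(3); dF=F-F0[:3]
    print(round(s["time"],2),round(z,4),round(s["ee_pos"][2],4),round(yaw(s),1),np.round(dF,1),np.round(M-F0[3:],2))
    if dF[2]>4: break
E
```

```text
22.27 0.1758 0.1756 114.5 [ 0.3 -0.3 -0.1] [-0.01  0.02  0.02]
22.57 0.1746 0.1746 114.5 [ 0.1 -0.7 -0.1] [-0.04  0.02 -0.01]
22.87 0.1734 0.1733 114.5 [ 0.2 -0.4  0.1] [-0.02  0.03  0.01]
23.17 0.1722 0.1721 114.5 [ 0.1 -0.6  0.2] [ 0. -0.  0.]
23.47 0.171 0.1709 114.5 [ 0.2 -0.3  0.4] [-0.03  0.01  0.  ]
23.77 0.1698 0.1697 114.5 [-0.4 -0.4  0.2] [-0.02  0.01  0.02]
24.07 0.1686 0.1686 114.5 [-0.3  0.2  0.4] [-0.02  0.   -0.01]
24.37 0.1674 0.1673 114.5 [ 0.  -0.3  0.3] [-0.02 -0.   -0.01]
24.67 0.1662 0.1664 114.5 [0.3 0.1 1.6] [-0.06 -0.1  -0.  ]
24.97 0.165 0.1664 114.5 [-1.7 -0.8  9.2] [-0.17  0.46 -0.02]
```

It is fully home: contact at z 0.1664 is 12.0 mm below the shoulder contact. I'll ease off the press and turn clockwise to 83.1°.

```bash
python3 - <<'E'
from bench import *
from h import *
F0=np.load("F0.npy")
x,y,z=.5158,.1522,.1662
move_l([x,y,z],.03)
F,M,s=feel(3); print(np.round(F-F0[:3],1))
phi=114.5
while phi>83.1:
    phi=max(phi-3,83.1)
    move_to([x,y,z],quat(phi)); F,M,s=feel(3); dF=F-F0[:3]
    print(round(s["time"],2),round(phi,1),round(yaw(s),1),round(s["ee_pos"][2],4),np.round(dF,1),np.round(M-F0[3:],2),round(s["finger_gap"],4))
    if np.linalg.norm(dF)>20 : break
hold(.3); show(state())
d=get_image("side"); np.savez("side3.npz",**d)
a=d["frame"][90:250,150:390];cv2.imwrite('pics/s3c.png',cv2.resize(a,None,fx=3.3,fy=3.3,interpolation=cv2.INTER_CUBIC))
E
```

```text
[-0.4 -0.6  6.5]
25.57 111.5 111.6 0.1664 [-0.7 -0.1  6.6] [-0.05  0.13 -0.02] 0.012
25.87 108.5 108.6 0.1664 [-1.3 -1.1  7.2] [-0.14  0.35  0.03] 0.0117
26.17 105.5 105.6 0.1664 [-2.  -0.8  8.4] [-0.2   0.53  0.02] 0.0118
26.47 102.5 102.6 0.1664 [-2.3 -1.3  8.4] [-0.25  0.61  0.03] 0.0118
26.77 99.5 99.6 0.1664 [-2.6 -1.6  8.9] [-0.25  0.68  0.03] 0.0117
27.07 96.5 96.6 0.1664 [-3.6 -1.1  9.2] [-0.26  0.73  0.07] 0.0119
27.37 93.5 93.6 0.1664 [-3.4 -1.5  9.7] [-0.26  0.8   0.06] 0.0115
27.67 90.5 90.6 0.1664 [-4.2 -1.5  9.5] [-0.26  0.87  0.01] 0.0115
27.97 87.5 87.6 0.1664 [-4.6 -1.6  9. ] [-0.27  0.91  0.06] 0.0115
28.27 84.5 84.6 0.1664 [-4.6 -1.1 10. ] [-0.26  1.    0.06] 0.012
28.57 83.1 83.2 0.1664 [-5.  -1.8 10. ] [-0.25  1.03  0.1 ] 0.012
t 28.87 ee [0.5152 0.1521 0.1664] yaw 83.2 F [-4.94 -1.05  5.92] M [-0.275  1.027  0.099] gap 0.0119
```

View pics/s3c.png

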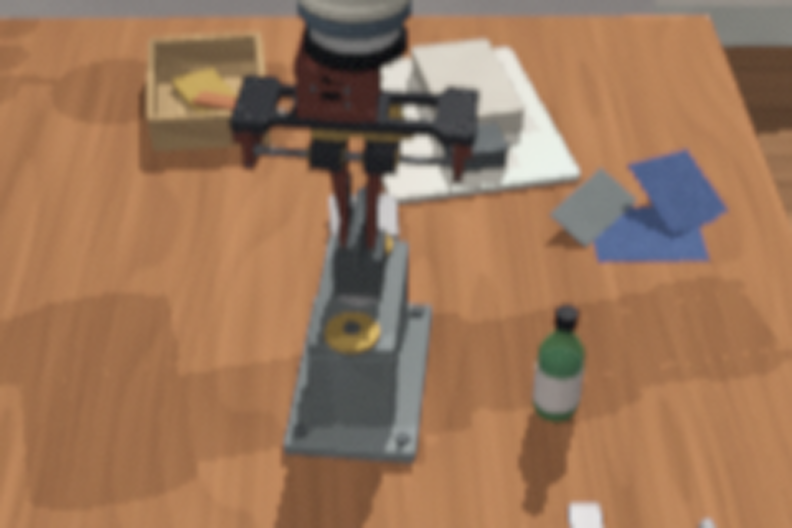

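The side view shows the key seated on the collar at crop (360,270) with the blade held along the mill. I'll relieve the side load, release, rise clear and check.

```bash
python3 - <<'E'
from bench import *
from h import *
F0=np.load("F0.npy")
move_l([.5150,.1520,.1664],.03); F,M,s=feel(4); print(np.round(F-F0[:3],1),np.round(M-F0[3:],2)); show(s)
gripper_open(); hold(.2); show(state())
move_l([.5150,.1520,.26],.12); show(state())
q=state()["joint_pos"].copy(); q[0]+=.75; movej(q); hold(.2); show(state())
for n in("top","side"):
    d=get_image(n); np.savez(n+"4.npz",**d);C=cloud(d);w=C.reshape(-1,3)
    c=np.array([.516,.153]); r=np.hypot(*(w[:,:2]-c).T)
    m=(w[:,2]>.169)&(w[:,2]<.19)&(r<.055); print(n,"blade",m.sum(),rect(w[m]),"ztop",np.percentile(w[m][:,2],[10,50,90]))
    m=(w[:,2]>.097)&(w[:,2]<.1075)&(abs(w[:,0]-.515)<.075)&(abs(w[:,1]-.147)<.115); print(" frame",m.sum(),rect(w[m]))
    cv2.imwrite(f'pics/{n}4.png',d["frame"])
    u,v=(229,241) if n=="top" else(260,180)
    cv2.imwrite(f'pics/{n}4c.png',cv2.resize(d["frame"][v-45:v+45,u-60:u+60],None,fx=6,fy=6,interpolation=cv2.INTER_CUBIC))
E
```

```text
[-1.8 -0.5  7.6] [-0.08  0.43  0.15]
t 29.23 ee [0.515  0.1521 0.1664] yaw 83.14 F [-1.79 -0.41  4.45] M [-0.058  0.404  0.209] gap 0.012
t 30.67 ee [0.515  0.152  0.1664] yaw 83.1 F [-0.72  0.09  0.17] M [-0.101  0.101 -0.039] gap 0.0877
t 31.6 ee [0.5148 0.152  0.2591] yaw 83.1 F [ 0.04  0.23 -0.8 ] M [-0.094  0.054  0.015] gap 0.088
t 33.26 ee [0.274  0.4616 0.259 ] yaw 125.97 F [ 0.56 -0.45  0.86] M [-0.089 -0.035  0.01 ] gap 0.0874
top blade 200 (array([515.9, 153.2]), array([78.9, 12. ]), 83.77) ztop [0.17621892 0.17881879 0.18095933]
 frame 916 (array([515.9, 153.8]), array([154.3,  69.9]), 83.68)
side blade 99 (array([518. , 150.8]), array([80.4, 12. ]), 84.17) ztop [0.17470007 0.17679883 0.17844993]
 frame 500 (array([517.5, 149.6]), array([148.9,  69.9]), 74.13)
```

View pics/top4c.png

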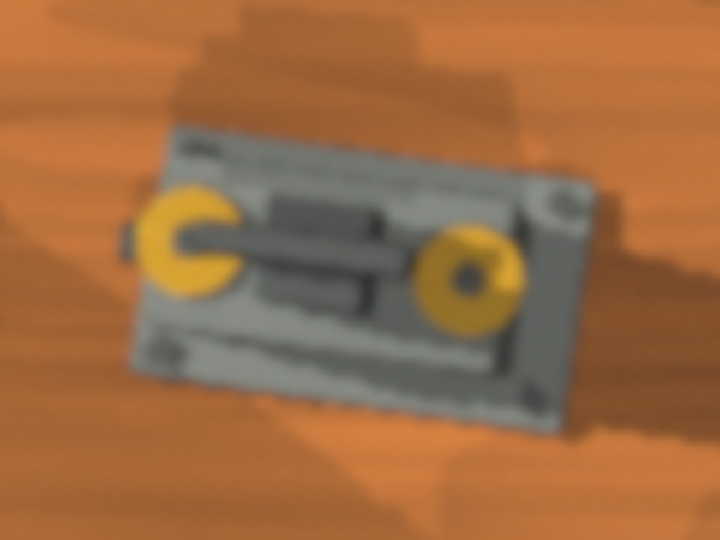

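View pics/side4c.png

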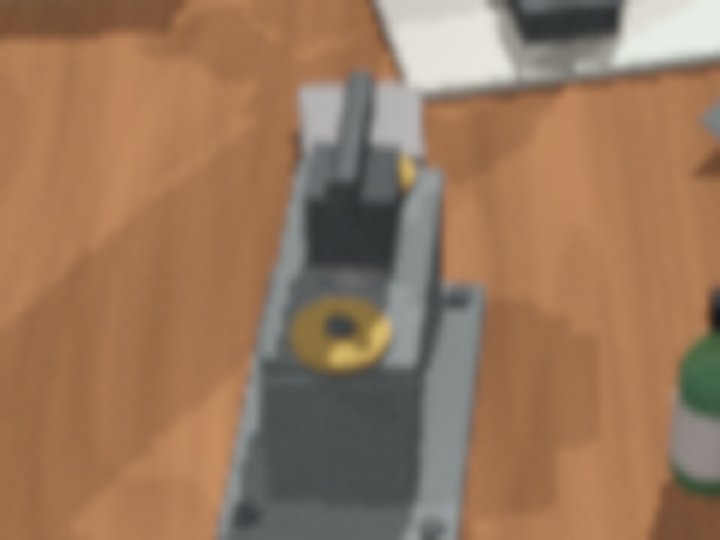

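View pics/top4.png

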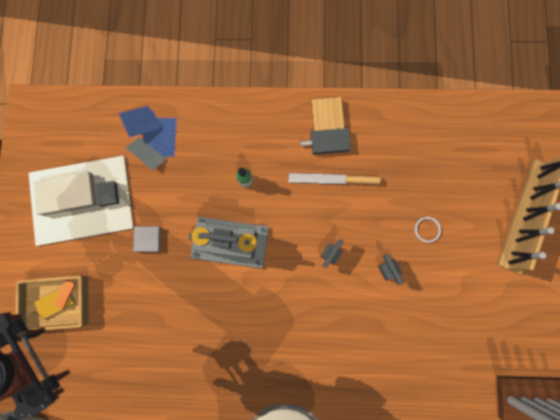

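The top view shows the blade lying in line with the mill, from (185,240) to (410,262) in the crop. Its top is at about 180 mm, the fully home height, and the other objects are where they were. The blade reads 83.8°, against 83.2–83.7° for the mill. I'm handing it in.

```bash
python3 - <<'E'
from bench import *
from h import *
show(state()); print(job_done())
E
```

```text
t 33.36 ee [0.2737 0.4617 0.259 ] yaw 125.99 F [ 0.13 -0.45  0.85] M [-0.08   0.038  0.02 ] gap 0.0876
the job is handed in; nothing more can be done
None
```

The key is on the spindle, fully home, with its handle in line with the rolls and released. I handed the job in at 33.4 s of the 72 s allowed.

- **Fitting:** I took the key farthest from the base, about 0.60 m away against 0.50 and 0.52 m for the look-alikes. I lowered it over the pilot until it met the shoulder, then turned it clockwise by feel. The highest downforce I read on the shoulder was 9.4 N, slightly over the 4–9 N suggested but well under 20 N. At 115° the force vanished, and the key went down 12.0 mm to the collar.
- **Turning:** I turned the spindle clockwise about 31° with the key, then eased off the side load, let go and moved the arm clear.
- **Last checks:** From the top camera, the blade lies at 83.8°. The mill's axis reads 83.2° from the gears and 83.3–83.7° from the frame. The top of the blade is at about 180 mm, which is the fully home height. In the last top view the bystanders and look-alikes are where they were.
- **Checks that disagreed:**
  - The two cameras differ by a steady 2–3 mm, so I aligned the key to the spindle within one camera.
  - After release, the side camera gave 84.2° for the blade. Its frame fit of 74° was unusable because the key hid part of the frame.
  - The twist felt at the wrist while turning was only about 0.1–0.15 N m, below the 0.22 N m stated. The key was home in the slot throughout, so I take the spindle to have turned with it.

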